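# Let a length stop out to its third hole

### The job

Let the length stop on the bench out by two holes: press its spring button down, slide the inner tube out and let the button pop up fully through the third of the four holes, counted from the one it is in now at the tube's closed end. Then give the outside of the end plate a light push back towards the tube to make sure that it holds. Never force the button hard against the tube, and leave the other things on the bench where they are.

Things in the scene. Friction and masses are not known exactly. Their poses are not given: they have to be found in the camera images.
- length_stop: The length stop, screwed to the bench: grey base plate 190 x 74 x 8 mm and on it a level square steel outer tube, 32 mm wide, from x = -95 to +80 mm of this frame, top face 52 mm above the bench. Origin: on the bench below the tube's axis; x runs along the tube towards the end plate (the way an inner tube slides out of it), z up.
- first_hole (a point): Centre of the first hole, in the outer tube's top face, 45 mm on the -x side of length_stop's origin. Four round 16 mm holes, joined by a slot 8.6 mm wide, lie along the top wall (3 mm thick). From the first they follow towards +x roughly every 30 mm, but were drilled by hand: each lies up to 3 mm off that.
- stop_tube (a joint): How far the inner tube is let out, in m: about 0 at the start (button in the first hole), growing along +x of length_stop, roughly 0.06 in the third hole and 0.09 in the fourth (each within 0.003); ends at 0.10. Locked in a hole it has 2 mm of play. Sliding takes about 4 N, and about 1.5 N more while the button rubs under the wall.
- button (a joint): How far the spring button is pressed down, in m: 0 fully up (popped through a hole), 0.0083 when its head meets the outer tube. It takes 4 N to start and 10 N at the bottom. From about 0.005 on its shoulder is clear below the wall and the tube can slide; let go between holes it stays about 0.004 down under the wall, and pops up by itself at the next hole it is slid to.
- button_head: The spring button, moving with the inner tube: a dark upright round grip 18 mm in diameter, 21 mm tall, on an 8 mm stem, with a 14 mm shoulder below that fills a hole. Fully up, the grip's underside stands 8.5 mm and its top 29.5 mm above the outer tube's top face. Origin: on its axis, level with that face when fully up; z up.
- button_top (a point): Centre of the top of the button's grip (81.5 mm above the bench when fully up).
- end_plate: Aluminium end plate fixed to the inner tube's outer end, 64 mm wide, 80 mm tall, 8 mm thick, upright across the tube; its centre (the origin) lies 46 mm above the bench, 150 mm from the button along +x of length_stop. x is its outward normal. The inner tube (24 mm square) goes with it.
- plate_push (a point): Point on the outer face of the end plate, 66 mm above the bench (the plate's top edge is 20 mm higher), where it is pushed: towards -x of length_stop.
- offcut_2: Bystander: beech offcut, 60 x 85 x 24 mm, beside the stop.
- sanding_block: Bystander: cork sanding block, 64 x 112 x 36 mm.
- scriber: Bystander: thin steel scriber, 150 mm long.
- bolt_m12: Bystander: steel bolt, 68 mm long.
- nut_m12: Bystander: steel nut, 22 mm across.
- screen_end (a point): Obstacle: top of the near end of a fixed upright mesh screen, 255 mm above the bench. From this point the screen runs 0.3 m straight away from the robot (world +x), then crosses others. It stands between the robot's starting place and the length stop: go round or over it. A big blue bench vice, 0.14 m tall, stands at the bench's near edge.
Things that resemble listed ones, but are neither listed nor needed, are in the scene too. Several things have the shape of the length_stop; the one meant has the colours described above.

How it is judged:
On the way, in this order (a step that is already met when the one before it is completed fails the run):
1. the button is pressed down and the tube slid out of its first hole (value of joint button above 0.003 m and value of joint stop_tube above 0.008 m), for 0.05 s.
2. the button has popped up fully through the third hole (value of joint button below 0.0012 m and value of joint stop_tube between 0.0605 and 0.0655 m), for 0.1 s.
3. the end plate is pushed back with at least 2 N while the button holds it in the third hole (contact force between anything else and end_plate_c0 above 2 N and value of joint button below 0.0012 m and value of joint stop_tube between 0.0605 and 0.0632 m), for 0.05 s.
At the end, for the whole second after the job is handed in: The button stands fully up (within 1.2 mm) in the third hole, the inner tube locked there and at rest, after its end plate was pushed back with at least 2 N (all of step 2 and velocity of joint stop_tube below 0.005 m/s); the robot touches nothing.
It fails at once if the button is forced against the outer tube: over 25 N while it is pressed in (bottomed hard or dragged on an edge), or over 60 N at any time ((contact force between button_head and length_stop above 25 N and value of joint button above 0.002 m) or contact force between button_head and length_stop above 60 N).
It fails at once if the end plate is pushed with more than 25 N (contact force between anything else and end_plate_c0 above 25 N).
It fails at once if a bystander is moved by more than 15 mm (distance of any of offcut_2, sanding_block, scriber, bolt_m12, nut_m12 from where it was at the start of the episode above 0.015 m).
It also fails if it takes over 51 s, if anything falls off the work surface, if the arm or the gripper's body presses on something with over 40 N, if the wrist force passes 120 N, or if a joint passes its speed limit or range.

### The arm

A 6-joint arm with a two-finger parallel gripper is mounted at the origin on a cart in front of the work surface, level with it; the furniture and walls round the work are solid. World frame = base frame: x ahead of the robot, y to its left, z up, the work surface at z = 0. Lengths are in m, angles in rad, forces in N, time in s.
With the tool pointing down it reaches from about 0.3 to 0.75 m from the base axis. Payload 8.5 kg.
Tool frame: the origin (TCP) lies between the finger pads; the fingertips stand 19 mm ahead of it and the grasp point (between the pads) is the TCP (tip_reach is the distance from the TCP to the fingertips, in m); z points along the fingers, y is the direction in which the jaws open and shut (so a half turn about z gives the same grasp; the last joint's range is limited). The gripper opens to 85 mm and grips with 20 to 120 N. Pads are 22 mm wide; open, the fingers measure 114 mm over their backs; the gripper's body (76 mm by 85 mm) begins 54 mm behind the grasp point. The pads swing forward as they close: fully open they stand 13 mm farther back than shut.
Start: joints at [1.04, 0.381, 1.297, -0, 1.464, -0.215], TCP at [0.171, 0.523, 0.25] pointing down, gripper open.
Joint ranges: [-3.11, 3.11], [-0.89, 2.33], [0.22, 2.48], [-1.42, 4.56], [0.17, 2.85], [-2.88, 2.88]. Speed limits (rad/s): [2.39, 2.39, 3.14, 3.14, 3.14, 3.14].

### API

Orientations are given as a unit quaternion [x, y, z, w].
In Python, from cell import * gives the robot as it stands.
- The arm moves only by the tool carry_out, never from a script. Its argument "commands" is a list of rows, each an object of numbers: "hand": the opening, from 0 (shut) to 1 (fully open); "dx", "dy", "dz": the shift along the tool's x, y, z in m; "roll": the turn about the tool's z in degrees. A call has 1 to 5 rows; each row is the pose to reach, as a shift and turn from the pose commanded when the call began, along the tool's axes at that moment; what a row does not reach only later rows make up. A row lasts 1/10 s, in which the tool goes at most 50 mm and 8.59 degrees, less where a joint would pass 70% of its speed; a pose out of reach is approached as far as the arm can. A call with a gripper value outside its range is refused whole. The fingers move at their own pace and stop on an object; "newtons" is the grip in N (left out, the last holds). Time passes only in rows, so rows that repeat a pose let the fingers close. It gives the time, the measured TCP pose, the force and the opening at its end, in the units of the state.
- read_state(): the state, without advancing time (a new reading comes with each control period).
- camera(name): name is "scene" or "side" or "wrist"; returns the picture (420x560x3 uint8, red, green, blue); there is no depth.
- camera_info(name): a dict with "mtx" (3x3 intrinsics, pixels), "pose" (4x4, takes a point from camera to world coordinates). Camera axes: x right, y up, looking along -z (the intrinsics and any distortion apply to the point x, -y, -z); pixel columns grow to the right and rows downward; lengths in m; the calibration is good to about 2 mm. A picture is of the moment at which its call begins: read the wrist's pose just before it. camera_info takes no time and is no camera call; for the wrist camera it gives the pose at the moment of the call.
- job_done(): hands the job in, once; it reports no verdict.
Trained networks look in the newest picture that a camera, given by its name, has taken for a name from the list of things; names that differ only in an ending like _2 or _b are one class to them, and where a whole thing is asked for, a point or a joint stands for the part that bears it (a point fixed in the world has none). Each returns a list of dicts, best first, with "conf" (0 to 1); they miss things now and then, are a little off and sometimes report something else, mostly with a low value. They report only what shows in the picture. A call takes as long as a camera call. They do not tell look-alikes from the thing itself.
- find_in(label, camera): "box" ([left, top, right, bottom] in pixels, round what is visible of it).
The state is a dict: "time": time; "qpos": joint angles; "joint_vel": joint speeds; "effort": joint torques, N m; "tool_pos": TCP position; "eef_rot": TCP orientation; "contact_force": force on the tool from outside, world axes, zero at the start; "torque": the same for the moment, N m; "gripper_width": opening from 0.0 (shut) to 1.0 (fully open).
Only numpy, scipy, OpenCV 4.12 (cv2) and the standard library are available. Lean on these libraries where they do the work, as an engineer would, in place of code of your own. Each camera call takes 0.05 s, during which the arm holds its last target.

## Working session

There is one attempt and no reset: what is moved stays moved. The work goes in short steps, Python scripts to look and compute and a tool call to move; the robot and the scene stay as the last step left them, time stands still between calls to the robot, and variables do not carry over. Pictures are saved under pics/ and viewed, and the job is handed in when it is done.

Besides the shell and the picture viewer there is one more tool, called after "Request:" by a JSON object that holds its "fn" and its "kwargs", one argument or row to a line. carry_out: Moves the arm, as the interface text tells. Its arguments: {"type":"object","properties":{"commands":{"type":"array","items":{"type":"object","properties":{"hand":{"type":"number"},"dx":{"type":"number"},"dy":{"type":"number"},"dz":{"type":"number"},"roll":{"type":"number"}}}},"newtons":{"type":"number"}},"required":["commands"]}

```bash
ls; mkdir -p pics; cat > h.py <<'E'
from cell import *
import numpy as np, cv2
def snap(n,f):
    im=camera(n); cv2.imwrite('pics/'+f,np.ascontiguousarray(im[:,:,::-1])); return im
def ray(n,u,v,info=None):
    i=info or camera_info(n); M=np.array(i['mtx']);P=np.array(i['pose'])
    d=np.linalg.inv(M)@[u,v,1]; d=np.array([d[0],-d[1],-d[2]])
    return P[:3,3],P[:3,:3]@d
def atz(n,u,v,z,info=None):
    o,d=ray(n,u,v,info); return o+d*(z-o[2])/d[2]
def proj(n,p,info=None):
    i=info or camera_info(n); M=np.array(i['mtx']);P=np.array(i['pose'])
    c=P[:3,:3].T@(np.array(p)-P[:3,3]); q=M@[c[0],-c[1],-c[2]]; return q[:2]/q[2]
E
python3 - <<'E'
from h import *
print(read_state())
for n in ['scene','side','wrist']:
    snap(n,n+'0.png'); i=camera_info(n); print(n,i)
    
for n in ['scene','side']:
  for l in ['length_stop','button_head','end_plate','button_top','screen_end','first_hole','plate_push']:
    print(n,l,[(np.round(d['box']),round(d['conf'],2)) for d in find_in(l,n)])
E
```

```text
pics
{'time': 0.0, 'qpos': array([ 1.03966947e+00,  3.81191666e-01,  1.29828910e+00,  7.64221025e-06,
        1.46360172e+00, -2.15298478e-01]), 'joint_vel': array([-0.0007712 , -0.00051314,  0.00142202,  0.00259766,  0.00100638,
       -0.00055306]), 'effort': array([ 3.56206328e-04, -4.48453724e+01, -2.31285328e+01, -1.36386607e-04,
        4.62308148e-03,  4.06138713e-05]), 'tool_pos': array([0.17068806, 0.52255199, 0.24970453]), 'eef_rot': array([ 1.57259057e-01,  9.87557104e-01, -6.92252482e-04, -2.75140697e-04]), 'contact_force': array([-0.00207208,  1.11009458, -0.03787628]), 'torque': array([0.03644127, 0.00374309, 0.0023377 ]), 'gripper_width': 0.9947702242537453}
scene {'mtx': array([[389.9509287 ,   0.        , 280.60985022],
       [  0.        , 389.9509287 , 215.12853348],
       [  0.        ,   0.        ,   1.        ]]), 'pose': array([[ 0.66137532,  0.41825706, -0.62261041,  0.0135863 ],
       [-0.74968244,  0.39478695, -0.53114922, -0.42028394],
       [ 0.02364155,  0.81804908,  0.57466232,  0.65981801],
       [ 0.        ,  0.        ,  0.        ,  1.        
[... 878 characters left out ...]
e+00,  0.00000000e+00,  0.00000000e+00,
         1.00000000e+00]])}
scene length_stop [(array([212., 229., 302., 280.]), 0.95), (array([262., 316., 380., 377.]), 0.65)]
scene button_head [(array([289., 326., 298., 347.]), 0.49), (array([235., 241., 238., 254.]), 0.48)]
scene end_plate [(array([233., 230., 299., 268.]), 0.63)]
scene button_top [(array([302., 281., 311., 286.]), 0.68), (array([233., 242., 238., 255.]), 0.63), (array([290., 328., 301., 345.]), 0.59)]Traceback (most recent call last):
  File "<stdin>", line 8, in <module>
ValueError: it knows: bolt_m, button, button_head, button_top, end_plate, first_hole, length_stop, nut_m, offcut, plate_push, sanding_block, scriber, stop_tube
```

View pics/scene0.png

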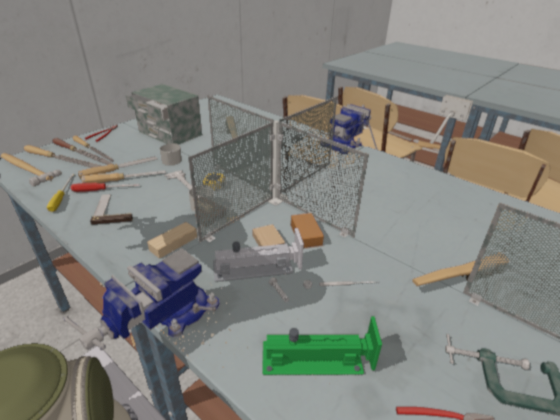

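View pics/side0.png

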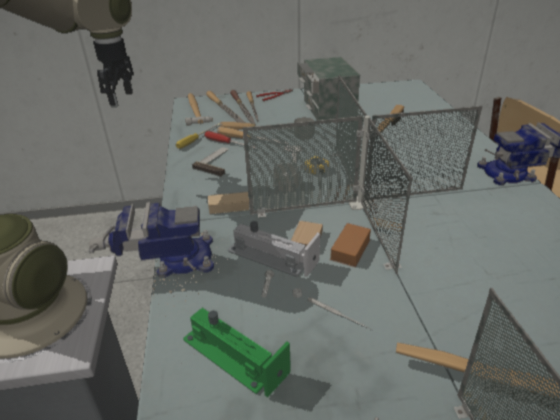

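View pics/wrist0.png

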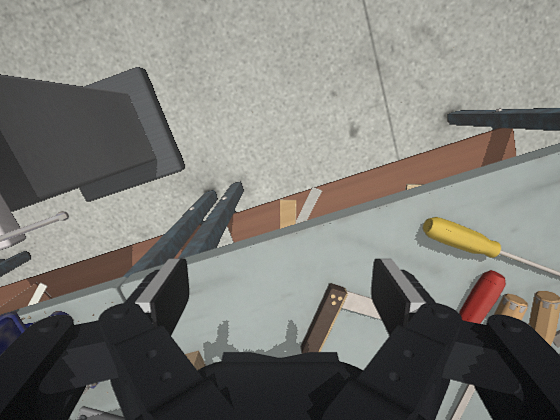

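The grey stop has its button at scene (236,246) and side (254,227). Its end plate is near scene (299,250) and side (315,257). The green one is the look-alike. I'll zoom in to measure it.

```bash
python3 - <<'E'
from h import *
a=cv2.imread('pics/scene0.png')[215:300,195:335]; b=cv2.imread('pics/side0.png')[205:290,215:355]
cv2.imwrite('pics/z0.png',cv2.resize(np.vstack([a,b]),None,fx=4.0*0.85,fy=4*.85,interpolation=cv2.INTER_CUBIC))
for n in ['scene','side']:
  for l in ['button_head','end_plate','button_top','first_hole','plate_push']:
    try: print(n,l,[(np.round(d['box'],1),round(d['conf'],2)) for d in find_in(l,n)])
    except Exception as e: print(e)
E
```

```text
scene button_head [(array([288.8, 326.3, 298. , 346.9]), 0.49), (array([235.2, 241.2, 238.3, 253.6]), 0.48)]
scene end_plate [(array([232.8, 229.5, 299.4, 268.4]), 0.63)]
scene button_top [(array([301.8, 280.9, 311.3, 286.1]), 0.68), (array([232.9, 241.8, 237.9, 255.4]), 0.63), (array([290.2, 327.6, 300.6, 345.3]), 0.59)]
scene first_hole [(array([214.3, 231.8, 304.3, 281.2]), 0.89), (array([258.4, 316.5, 383.8, 375.2]), 0.56)]
scene plate_push [(array([232.9, 226.7, 305.4, 269.9]), 0.94), (array([286.9, 320.9, 382.6, 367.2]), 0.69)]
side button_head [(array([208.9, 314.5, 217.7, 329. ]), 0.71), (array([249. , 220.8, 260.3, 237.6]), 0.4), (array([292.4, 289. , 305.4, 295.9]), 0.31)]
side end_plate [(array([248.8, 221.8, 319.2, 276.1]), 0.93), (array([206.4, 309.5, 290.3, 396.1]), 0.56)]
side button_top [(array([209. , 311. , 217.6, 326.9]), 0.59), (array([309.2, 297.1, 337.6, 315. ]), 0.59)]
side first_hole [(array([229.5, 221.5, 320.3, 278.3]), 0.66)]
side plate_push [(array([208.5, 309.5, 293.6, 398.3]), 0.97), (array([249.1, 218.1, 321.6, 276. ]), 0.67)]
```

View pics/z0.png

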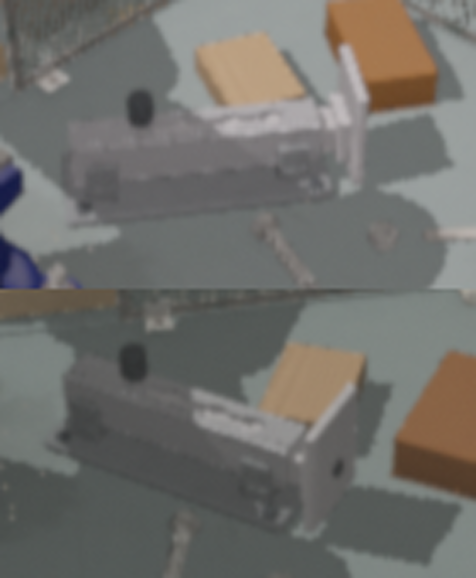

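```bash
python3 - <<'E'
from h import *
S=lambda x,y:(195+x/3.4,215+y/3.4); D=lambda x,y:(215+x/3.4,205+(y-289)/3.4)
def tri(p,q):
    o1,d1=ray('scene',*p);o2,d2=ray('side',*q)
    A=np.stack([d1,-d2],1);t=np.linalg.lstsq(A,o2-o1,rcond=None)[0]
    a,b=o1+d1*t[0],o2+d2*t[1]; return (a+b)/2,np.linalg.norm(a-b)
print('btn',tri(S(140,94),D(132,347)), atz('scene',*S(140,94),.0815),atz('side',*D(132,347),.0815))
print('plate far top',atz('scene',*S(346,47),.086),atz('side',*D(352,385),.086))
print('plate near top',atz('scene',*S(365,108),.086),atz('side',*D(304,448),.086))
# tube ends: top-left corners z=.052
print('tube left far', atz('scene',*S(72,122),.052),atz('side',*D(75,355),.052))
print('tube left near', atz('scene',*S(66,155),.052),atz('side',*D(68,380),.052))
for n,p in (('scene',(208,237)),('side',(262,214))): print('screenfoot',atz(n,*p,0))
E
```

```text
btn (array([0.48457343, 0.11512635, 0.08120156]), np.float64(0.00150896355484382)) [0.48504181 0.11580663 0.0815    ] [0.48426873 0.11352293 0.0815    ]
plate far top [0.61875036 0.04286304 0.086     ] [0.61956704 0.04034125 0.086     ]
plate near top [ 0.57470629 -0.01007048  0.086     ] [ 0.57733951 -0.01518732  0.086     ]
tube left far [0.45531271 0.15521824 0.052     ] [0.44615543 0.15133307 0.052     ]
tube left near [0.4298125  0.13194081 0.052     ] [0.43937821 0.12365992 0.052     ]
screenfoot [0.51614798 0.26450615 0.        ]
screenfoot [0.51542173 0.25489242 0.        ]
```

```bash
cat >> h.py <<'E'
from scipy.spatial.transform import Rotation as Ro
def plan(p,ang=None):
    "delta in tool axes to world p; ang = wanted world heading deg of tool y"
    s=read_state(); R=Ro.from_quat(s['eef_rot']).as_matrix()
    d=R.T@(np.array(p)-s['tool_pos']); y=R[:,1]; h=np.degrees(np.arctan2(y[1],y[0]))
    print('t',round(s['time'],2),'tcp',np.round(s['tool_pos'],4),'yaw',round(h,2),'zax',np.round(R[:,2],3),'F',np.round(s['contact_force'],1),'w',round(s['gripper_width'],3))
    print('delta mm',np.round(d*1000,1),'roll',None if ang is None else round(-((ang-h+180)%360-180),2))
E
python3 - <<'E'
from h import *
for n,p in (('scene',(192,152)),('side',(246,127))): print('screentop',atz(n,*p,.255))
plan([.25,.38,.34],138.5); plan([.43,.14,.30],138.5)
E
```

```text
screentop [0.50200218 0.27196788 0.255     ]
screentop [0.4904278  0.25145675 0.255     ]
t 0.85 tcp [0.1708 0.5228 0.2503] yaw 71.91 zax [ 0.  0. -1.] F [-0.  -0.1 -0.4] w 1.004
delta mm [-119.6 -111.1  -89.7] roll -66.59
t 0.85 tcp [0.1708 0.5228 0.2503] yaw 71.91 zax [ 0.  0. -1.] F [-0.  -0.1 -0.4] w 1.004
delta mm [-365.3 -283.4  -49.7] roll -66.59
```

Request:
{"fn": "carry_out", "kwargs": {
  "commands": [
    {"dx":-0.024,"dy":-0.022,"dz":-0.035,"roll":-8,"hand":1},
    {"dx":-0.048,"dy":-0.044,"dz":-0.07,"roll":-16,"hand":1},
    {"dx":-0.072,"dy":-0.066,"dz":-0.09,"roll":-24,"hand":1},
    {"dx":-0.096,"dy":-0.088,"dz":-0.09,"roll":-32,"hand":1},
    {"dx":-0.12,"dy":-0.111,"dz":-0.09,"roll":-40,"hand":1}
  ]
}}

```text
time: 1.35
tool_pos: [0.2509, 0.3789, 0.341]
eef_rot: [-0.193, 0.981, 0.0, 0.001]
contact_force: [0.2, 0.2, 0.0]
gripper_width: 1.004
```

```bash
python3 - <<'E'
from h import *
plan([.43,.14,.28],138.5)
E
```

```text
t 1.35 tcp [0.2509 0.3789 0.341 ] yaw 112.25 zax [ 0.001  0.001 -1.   ] F [0.2 0.2 0. ] w 1.004
delta mm [ -75.2 -289.    61. ] roll -26.25
```

Request:
{"fn": "carry_out", "kwargs": {
  "commands": [
    {"dx":-0.012,"dy":-0.045,"dz":0,"roll":-6},
    {"dx":-0.024,"dy":-0.09,"dz":0,"roll":-12},
    {"dx":-0.036,"dy":-0.135,"dz":0,"roll":-18},
    {"dx":-0.048,"dy":-0.18,"dz":0.01,"roll":-24},
    {"dx":-0.06,"dy":-0.225,"dz":0.03,"roll":-26.25}
  ]
}}

```text
$.commands[0]: bad value
```

```bash
python3 - <<'E'
from h import *
snap('wrist','w1.png')
for l in ['length_stop','button_head','end_plate','button_top']:
    print(l,[(np.round(d['box'],1),round(d['conf'],2)) for d in find_in(l,'wrist')])
print(proj('wrist',[.4845,.1145,.0815]))
plan([.4845,.1145,.15],138.5)
E
```

```text
length_stop [(array([  0. , 201.8, 112.7, 301.6]), 0.63)]
button_head [(array([ 28.2, 246.3,  55.8, 264.1]), 0.85)]
end_plate [(array([1.000e-01, 2.219e+02, 8.720e+01, 3.000e+02]), 0.61)]
button_top [(array([ 25.2, 243.4,  61. , 264.8]), 0.6)]
[ 32.65985522 261.61883401]
t 1.6 tcp [0.2503 0.3803 0.3404] yaw 111.79 zax [-0.  0. -1.] F [0.2 0.6 0.6] w 0.998
delta mm [-118.8 -333.8  190.3] roll -26.71
```

View pics/w1.png

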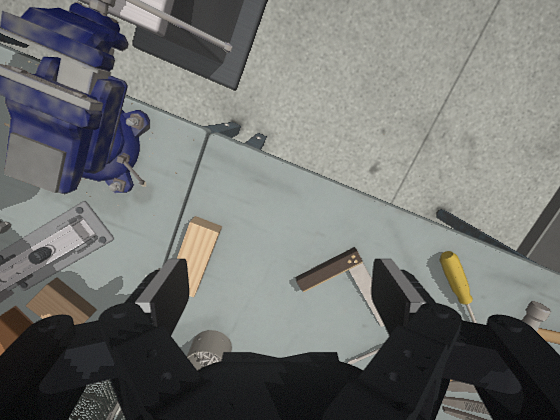

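The call was refused because "hand" was missing from the rows. The wrist picture shows the grey stop at left, with its button at about (41,255). I'll repeat the move with hand given.

Request:
{"fn": "carry_out", "kwargs": {
  "commands": [
    {"hand":1,"dx":-0.012,"dy":-0.045,"dz":0,"roll":-6},
    {"hand":1,"dx":-0.024,"dy":-0.09,"dz":0,"roll":-12},
    {"hand":1,"dx":-0.036,"dy":-0.135,"dz":0,"roll":-18},
    {"hand":1,"dx":-0.048,"dy":-0.18,"dz":0.01,"roll":-24},
    {"hand":1,"dx":-0.06,"dy":-0.225,"dz":0.03,"roll":-26.7}
  ]
}}

```text
time: 2.1
tool_pos: [0.3909, 0.1936, 0.3112]
eef_rot: [-0.413, 0.911, -0.0, 0.002]
contact_force: [0.6, 1.3, -0.6]
gripper_width: 1.002
```

```bash
python3 - <<'E'
from h import *
i=camera_info('wrist'); snap('wrist','w2.png')
for l in ['button_head','end_plate','button_top']:
    print(l,[(np.round(d['box'],1),round(d['conf'],2)) for d in find_in(l,'wrist')])
print(proj('wrist',[.4845,.1145,.0815],i))
plan([.4845,.1145,.15],138.5)
E
```

```text
button_head [(array([171. , 172.6, 191. , 187. ]), 0.77), (array([ 59.3, 105.2,  79.5, 122.1]), 0.47)]
end_plate [(array([ 34.4, 151.4, 189.2, 213.1]), 0.97)]
button_top [(array([168.9, 169. , 190.9, 189.7]), 0.68), (array([ 33.4, 141.1, 233.2, 213.6]), 0.2)]
[174.34433159 180.72907156]
t 2.3 tcp [0.3899 0.1944 0.3102] yaw 138.47 zax [-0.001  0.    -1.   ] F [0.6 0.  0.9] w 1.002
delta mm [  -3.  -124.   160.1] roll -0.03
```

View pics/w2.png

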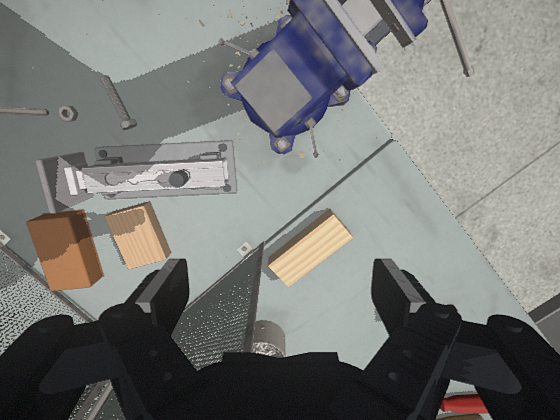

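Request:
{"fn": "carry_out", "kwargs": {
  "commands": [
    {"hand":1,"dx":0,"dy":-0.04,"dz":0.03},
    {"hand":1,"dx":0,"dy":-0.08,"dz":0.06},
    {"hand":1,"dx":0,"dy":-0.11,"dz":0.09},
    {"hand":1,"dx":0,"dy":-0.124,"dz":0.13},
    {"hand":1,"dx":0,"dy":-0.124,"dz":0.13}
  ]
}}

```text
$.commands[0]: bad value
```

```bash
python3 - <<'E'
from h import *
i=camera_info('wrist'); snap('wrist','w3.png')
for l in ['button_head','end_plate','button_top','first_hole']:
    print(l,[(np.round(d['box'],1),round(d['conf'],2)) for d in find_in(l,'wrist')])
print(proj('wrist',[.4845,.1145,.0815],i))
plan([.4845,.1145,.15],138.5); np.save('i3.npy',i,allow_pickle=True)
E
```

```text
button_head [(array([ 53.5, 107.2,  75.5, 123.6]), 0.7), (array([168. , 171.1, 189.3, 189.7]), 0.6), (array([ 29.1, 154.8, 186.7, 218.7]), 0.31)]
end_plate [(array([ 33.4, 151.6, 185.9, 215.9]), 0.7)]
button_top [(array([167.5, 168.4, 190.1, 188.7]), 0.6)]
first_hole [(array([ 34.4, 143.1, 235.1, 214.4]), 0.77)]
[172.46173841 182.33465865]
t 2.55 tcp [0.3891 0.1953 0.311 ] yaw 138.71 zax [ 0.001  0.    -1.   ] F [ 0.3  0.4 -0.1] w 1.001
delta mm [  -2.1 -124.9  161.1] roll 0.21
```

View pics/w3.png

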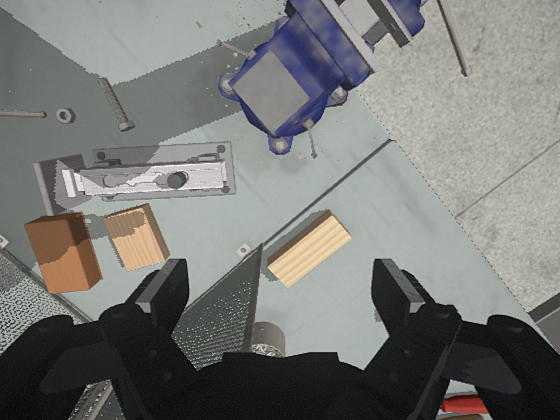

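The move was refused again: every row needs all its fields, roll included.

Request:
{"fn": "carry_out", "kwargs": {
  "commands": [
    {"hand":1,"dx":0,"dy":-0.04,"dz":0.03,"roll":0},
    {"hand":1,"dx":0,"dy":-0.08,"dz":0.06,"roll":0},
    {"hand":1,"dx":0,"dy":-0.11,"dz":0.09,"roll":0},
    {"hand":1,"dx":0,"dy":-0.124,"dz":0.13,"roll":0},
    {"hand":1,"dx":0,"dy":-0.124,"dz":0.13,"roll":0}
  ]
}}

```text
time: 3.05
tool_pos: [0.4816, 0.1118, 0.1768]
eef_rot: [-0.411, 0.912, 0.002, -0.004]
contact_force: [-0.5, -0.2, 0.3]
gripper_width: 1.004
```

```bash
python3 - <<'E'
from h import *
i=camera_info('wrist'); snap('wrist','w3b.png')
for l in ['button_head','end_plate','button_top','first_hole']:
    print(l,[(np.round(d['box'],1),round(d['conf'],2)) for d in find_in(l,'wrist')])
print(proj('wrist',[.4845,.1145,.0815],i))
plan([.4845,.1145,.15],138.5); np.save('i3.npy',i,allow_pickle=True)
E
```

```text
button_head [(array([272.4, 201.6, 292.3, 231.7]), 0.9)]
end_plate [(array([ 64.9, 170.8, 292.4, 271.7]), 0.91)]
button_top [(array([267.9, 200. , 296.1, 230.1]), 0.89)]
first_hole [(array([ 61. , 156.7, 340.2, 272.2]), 0.88), (array([ 61.7, 172.9, 293.9, 272.4]), 0.31)]
[279.05013134 221.8081166 ]
t 3.3 tcp [0.4829 0.1131 0.1827] yaw 138.68 zax [ 0.004  0.    -1.   ] F [ 0.1 -0.6  0.1] w 1.001
delta mm [-2.1 -0.2 32.7] roll 0.18
```

View pics/w3b.png

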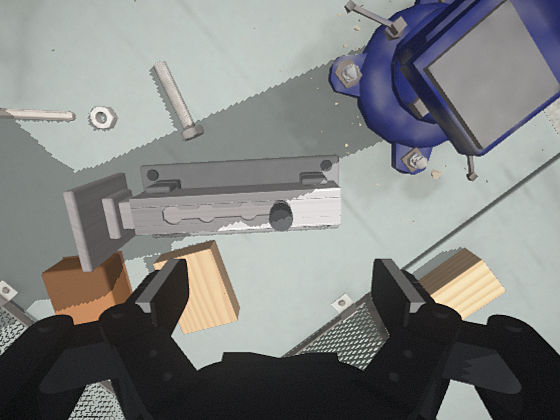

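The button top is at about (281,215), the holes run left to about (175,213), and the end plate is at (65–130,175–270). I'll zoom in for the axis direction and hole positions.

```bash
python3 - <<'E'
from h import *
a=cv2.imread('pics/w3b.png')[150:280,55:350]
cv2.imwrite('pics/z3.png',cv2.resize(a,None,fx=2.7,fy=2.7,interpolation=cv2.INTER_CUBIC))
E
```

```text
(no output)
```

View pics/z3.png

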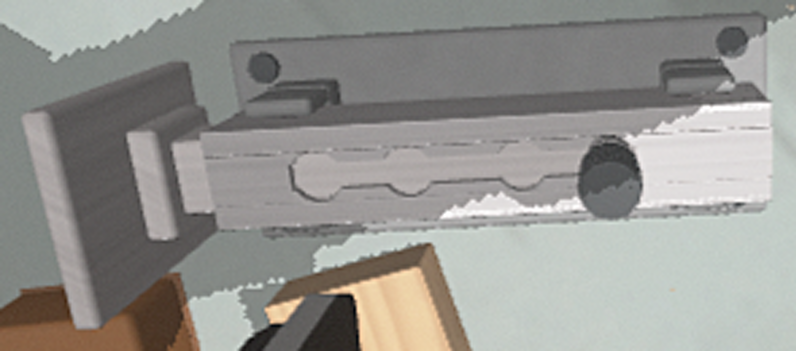

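```bash
python3 - <<'E'
from h import *
i=np.load('i3.npy',allow_pickle=True).item()
Z=lambda x,y,z:atz('wrist',55+x/2.7,150+y/2.7,z,i)
L=[Z(203,132,.052),Z(768,100,.052),Z(218,228,.052),Z(768,208,.052)]
for a in L: print(np.round(a,4))
for a,b in ((0,1),(2,3)):
    d=L[a]-L[b]; print(np.degrees(np.arctan2(d[1],d[0])),np.linalg.norm(d))
for h in ((322,176),(409,171),(525,165)): print('hole',Z(*h,.052))
print('btn',Z(611,183,.0815))
h4=Z(322,176,.052);h3=Z(409,171,.052);h2=Z(525,165,.052);b=Z(611,183,.0815)
print([np.linalg.norm((x-b)[:2]) for x in (h2,h3,h4)], np.degrees(np.arctan2(*(h4-b)[:2][::-1])))
E
```

```text
[0.5694 0.0262 0.052 ]
[0.4345 0.1324 0.052 ]
[0.5897 0.0499 0.052 ]
[0.456  0.1596 0.052 ]
-38.21328093155532 0.1717184973653968
-39.36758077034933 0.17287251637253118
hole [0.55268366 0.05980405 0.052     ]
hole [0.53145011 0.07646908 0.052     ]
hole [0.50335927 0.09878818 0.052     ]
btn [0.4811778 0.1132467 0.0815   ]
[np.float64(0.026477660222665914), np.float64(0.06228882985296504), np.float64(0.08927040250790604)] -36.774015032961465
```

```bash
python3 - <<'E'
from h import *
plan([.4835,.1142,.083],141.4)
E
```

```text
t 3.3 tcp [0.4829 0.1131 0.1827] yaw 138.68 zax [ 0.004  0.    -1.   ] F [ 0.1 -0.6  0.1] w 1.001
delta mm [-1.   0.6 99.7] roll -2.72
```

Request:
{"fn": "carry_out", "kwargs": {
  "commands": [
    {"hand":1,"dx":-0.001,"dy":0,"dz":0.03,"roll":-2.7},
    {"hand":1,"dx":-0.001,"dy":0,"dz":0.06,"roll":-2.7},
    {"hand":1,"dx":-0.001,"dy":0,"dz":0.085,"roll":-2.7},
    {"hand":0.6,"dx":-0.001,"dy":0,"dz":0.098,"roll":-2.7},
    {"hand":0.5,"dx":-0.001,"dy":0,"dz":0.098,"roll":-2.7}
  ],
  "newtons": 20
}}

```text
time: 3.8
tool_pos: [0.4829, 0.1135, 0.0826]
eef_rot: [-0.433, 0.901, 0.0, -0.0]
contact_force: [-0.3, -0.8, 0.3]
gripper_width: 0.694
```

```bash
python3 - <<'E'
from h import *
plan([.4835,.1142,.083],141.4)
snap('wrist','w4.png'); 
a=snap('side','s4.png')[180:290,200:340]
cv2.imwrite('pics/z4.png',cv2.resize(a[:,:,::-1],None,fx=5,fy=5,interpolation=cv2.INTER_CUBIC))
plan([.4835,.1142,.083],141.4)
E
```

```text
t 3.8 tcp [0.4829 0.1135 0.0826] yaw 141.36 zax [-0.001  0.    -1.   ] F [-0.3 -0.8  0.3] w 0.694
delta mm [-0.9  0.  -0.4] roll -0.04
t 3.9 tcp [0.4838 0.1133 0.084 ] yaw 141.35 zax [ 0.002  0.    -1.   ] F [-0.4 -0.7  0.3] w 0.519
delta mm [-0.4  0.8  1. ] roll -0.05
```

View pics/w4.png

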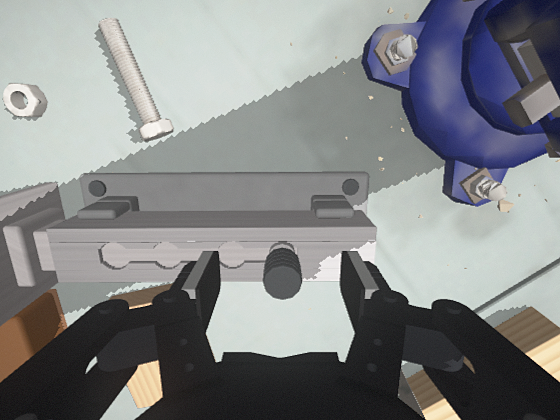

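View pics/z4.png

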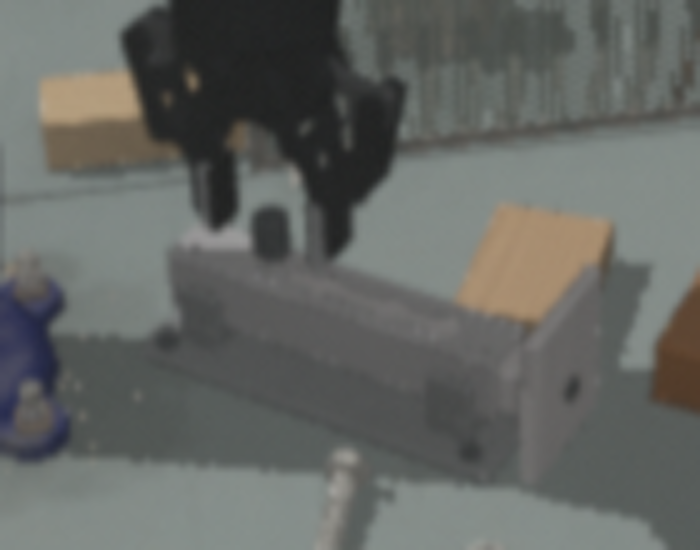

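The button (283,275) sits centred between the fingers, and the tube is level in the wrist view. Now close gently.

Request:
{"fn": "carry_out", "kwargs": {
  "commands": [
    {"hand":0.3,"dx":0,"dy":0,"dz":0,"roll":0},
    {"hand":0.2,"dx":0,"dy":0,"dz":0,"roll":0},
    {"hand":0.1,"dx":0,"dy":0,"dz":0,"roll":0},
    {"hand":0,"dx":0,"dy":0,"dz":0,"roll":0},
    {"hand":0,"dx":0,"dy":0,"dz":0,"roll":0}
  ],
  "newtons": 25
}}

```text
time: 4.4
tool_pos: [0.483, 0.1137, 0.0836]
eef_rot: [-0.433, 0.901, 0.001, 0.0]
contact_force: [-3.1, 4.4, 5.3]
gripper_width: 0.197
```

```bash
python3 - <<'E'
from h import *
snap('wrist','w5.png'); 
a=snap('side','s5.png')[180:290,200:340]
cv2.imwrite('pics/z5.png',cv2.resize(a[:,:,::-1],None,fx=5,fy=5,interpolation=cv2.INTER_CUBIC))
plan([.4835,.1142,.083],141.4)
E
```

```text
t 4.5 tcp [0.483  0.1137 0.0836] yaw 141.3 zax [ 0.     0.001 -1.   ] F [-3.7  4.8  6.4] w 0.197
delta mm [-0.7 -0.1  0.6] roll -0.1
```

View pics/w5.png

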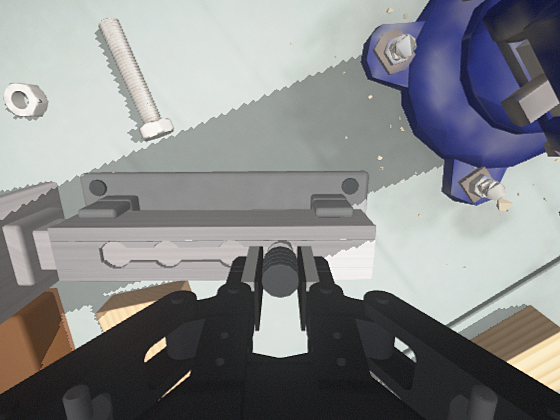

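View pics/z5.png

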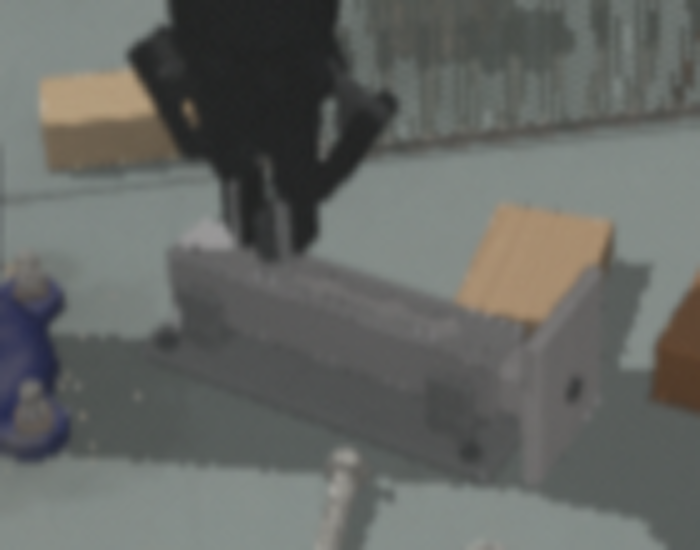

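Request:
{"fn": "carry_out", "kwargs": {
  "commands": [
    {"hand":0,"dx":0,"dy":0,"dz":0.001,"roll":0},
    {"hand":0,"dx":0,"dy":0,"dz":0.002,"roll":0},
    {"hand":0,"dx":0,"dy":0,"dz":0.002,"roll":0}
  ],
  "newtons": 40
}}

```text
time: 4.8
tool_pos: [0.4829, 0.1136, 0.0816]
eef_rot: [-0.433, 0.901, 0.001, 0.0]
contact_force: [-2.7, 4.7, 6.3]
gripper_width: 0.188
```

```bash
python3 - <<'E'
from h import *
plan([.4835,.1142,.083],141.4)
E
```

```text
t 4.8 tcp [0.4829 0.1136 0.0816] yaw 141.3 zax [ 0.     0.001 -1.   ] F [-2.7  4.7  6.3] w 0.188
delta mm [-0.8 -0.1 -1.4] roll -0.1
```

Request:
{"fn": "carry_out", "kwargs": {
  "commands": [
    {"hand":0,"dx":0,"dy":0,"dz":0.001,"roll":0},
    {"hand":0,"dx":0,"dy":0,"dz":0.002,"roll":0},
    {"hand":0,"dx":0,"dy":0,"dz":0.002,"roll":0}
  ],
  "newtons": 40
}}

```text
time: 5.1
tool_pos: [0.4832, 0.1134, 0.0797]
eef_rot: [-0.433, 0.901, 0.0, 0.001]
contact_force: [-2.6, 2.5, 6.3]
gripper_width: 0.185
```

```bash
python3 - <<'E'
from h import *
plan([.4835,.1142,.083],141.4)
i=camera_info('wrist');snap('wrist','w6.png');plan([.4835,.1142,.083],141.4)
print(proj('wrist',[.4835,.1142,.052],i))
E
```

```text
t 5.1 tcp [0.4832 0.1134 0.0797] yaw 141.3 zax [ 0.001  0.001 -1.   ] F [-2.6  2.5  6.3] w 0.185
delta mm [-0.8  0.3 -3.3] roll -0.1
t 5.15 tcp [0.4833 0.1134 0.0797] yaw 141.3 zax [ 0.001  0.001 -1.   ] F [-1.9  3.3  7.1] w 0.189
delta mm [-0.8  0.3 -3.2] roll -0.1
[281.10606381 257.51071514]
```

View pics/w6.png

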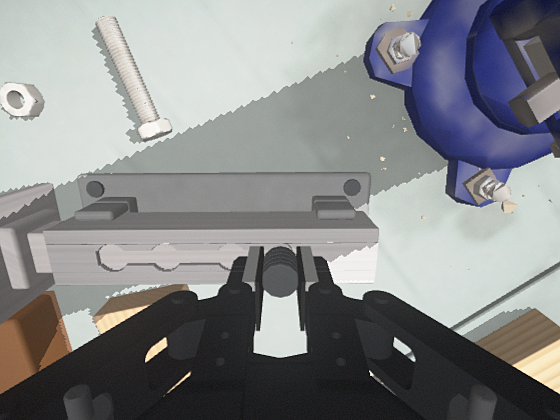

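Request:
{"fn": "carry_out", "kwargs": {
  "commands": [
    {"hand":0,"dx":0,"dy":0,"dz":0.001,"roll":0},
    {"hand":0,"dx":0,"dy":0,"dz":0.002,"roll":0},
    {"hand":0,"dx":0,"dy":0,"dz":0.002,"roll":0}
  ],
  "newtons": 40
}}

```text
time: 5.45
tool_pos: [0.4833, 0.1134, 0.0778]
eef_rot: [-0.433, 0.901, 0.0, 0.001]
contact_force: [-3.5, 2.4, 7.3]
gripper_width: 0.191
```

```bash
python3 - <<'E'
from h import *
for k in range(3):
  plan([.4835,.1142,.083],141.4); im=camera('wrist')
a=im[190:330,210:350]
b=cv2.imread('pics/w5.png')[190:330,210:350]
cv2.imwrite('pics/z7.png',cv2.resize(np.hstack([b,a[:,:,::-1]]),None,fx=2.8,fy=2.8,interpolation=cv2.INTER_CUBIC))
E
```

```text
t 5.45 tcp [0.4833 0.1134 0.0778] yaw 141.3 zax [ 0.001  0.001 -1.   ] F [-3.5  2.4  7.3] w 0.191
delta mm [-0.8  0.4 -5.2] roll -0.1
t 5.5 tcp [0.4834 0.1134 0.0779] yaw 141.3 zax [ 0.001  0.001 -1.   ] F [-2.6  2.6  7.9] w 0.19
delta mm [-0.7  0.4 -5.1] roll -0.1
t 5.55 tcp [0.4834 0.1133 0.0779] yaw 141.3 zax [ 0.001  0.001 -1.   ] F [-3.2  1.9  7.9] w 0.19
delta mm [-0.8  0.4 -5.1] roll -0.1
```

View pics/z7.png

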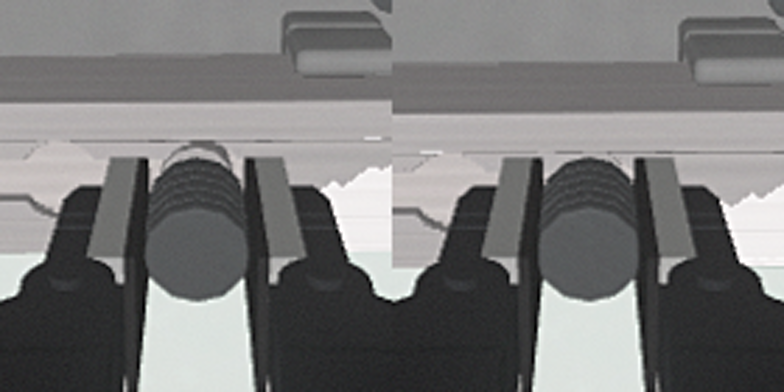

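Request:
{"fn": "carry_out", "kwargs": {
  "commands": [
    {"hand":0,"dx":0,"dy":0,"dz":0.001,"roll":0},
    {"hand":0,"dx":0,"dy":-0.001,"dz":0.001,"roll":0},
    {"hand":0,"dx":0,"dy":-0.003,"dz":0.001,"roll":0},
    {"hand":0,"dx":0,"dy":-0.005,"dz":0.001,"roll":0},
    {"hand":0,"dx":0,"dy":-0.005,"dz":0.001,"roll":0}
  ],
  "newtons": 40
}}

```text
time: 6.1
tool_pos: [0.4876, 0.11, 0.077]
eef_rot: [-0.433, 0.901, -0.0, 0.001]
contact_force: [-2.8, 2.6, 9.4]
gripper_width: 0.19
```

```bash
python3 - <<'E'
from h import *
plan([.4835,.1142,.083],141.4)
E
```

```text
t 6.1 tcp [0.4876 0.11   0.077 ] yaw 141.3 zax [ 0.002  0.001 -1.   ] F [-2.8  2.6  9.4] w 0.19
delta mm [-0.7  5.8 -6. ] roll -0.1
```

Request:
{"fn": "carry_out", "kwargs": {
  "commands": [
    {"hand":0,"dx":0,"dy":-0.005,"dz":0,"roll":0},
    {"hand":0,"dx":0,"dy":-0.01,"dz":0,"roll":0},
    {"hand":0,"dx":0,"dy":-0.015,"dz":0,"roll":0},
    {"hand":0,"dx":0,"dy":-0.015,"dz":0,"roll":0}
  ],
  "newtons": 40
}}

```text
time: 6.5
tool_pos: [0.4998, 0.1004, 0.0771]
eef_rot: [-0.433, 0.902, -0.0, 0.001]
contact_force: [-1.2, 0.0, 8.0]
gripper_width: 0.19
```

Request:
{"fn": "carry_out", "kwargs": {
  "commands": [
    {"hand":0,"dx":0,"dy":-0.006,"dz":0,"roll":0},
    {"hand":0,"dx":0,"dy":-0.012,"dz":0,"roll":0},
    {"hand":0,"dx":0,"dy":-0.018,"dz":0,"roll":0},
    {"hand":0,"dx":0,"dy":-0.024,"dz":0,"roll":0},
    {"hand":0,"dx":0,"dy":-0.024,"dz":0,"roll":0}
  ],
  "newtons": 40
}}

```text
time: 7.0
tool_pos: [0.5188, 0.0853, 0.0772]
eef_rot: [-0.433, 0.902, -0.001, 0.002]
contact_force: [-0.1, 0.8, 9.0]
gripper_width: 0.192
```

```bash
python3 - <<'E'
from h import *
plan([.4835,.1142,.083],141.4)
i=camera_info('wrist');im=snap('wrist','w8.png');np.save('i8.npy',i,allow_pickle=True)
a=snap('side','s8.png')[180:290,200:340]
cv2.imwrite('pics/z8.png',cv2.resize(a[:,:,::-1],None,fx=5,fy=5,interpolation=cv2.INTER_CUBIC))
E
```

```text
t 7.0 tcp [0.5188 0.0853 0.0772] yaw 141.28 zax [ 0.003  0.    -1.   ] F [-0.1  0.8  9. ] w 0.192
delta mm [-0.4 45.6 -5.9] roll -0.12
```

View pics/w8.png

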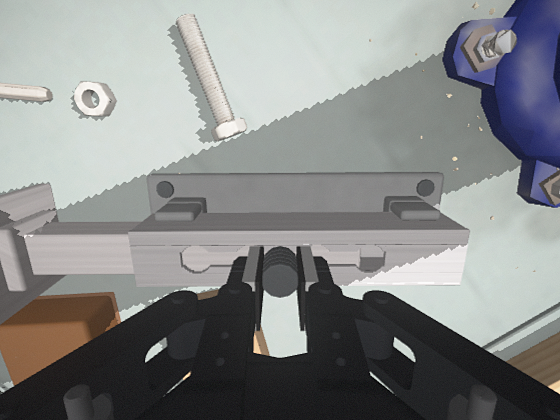

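View pics/z8.png

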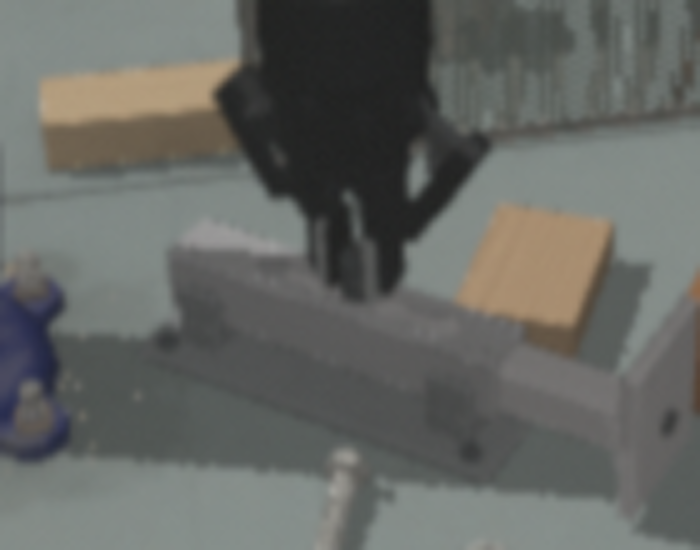

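```bash
python3 - <<'E'
from h import *
a=cv2.imread('pics/scene0.png')[190:300,220:390]
a=cv2.resize(a,None,fx=4,fy=4,interpolation=cv2.INTER_CUBIC)
cv2.imwrite('pics/z9.png',a)
b=snap('scene','sc9.png')[190:300,220:390]
cv2.imwrite('pics/z9b.png',cv2.resize(b[:,:,::-1],None,fx=4,fy=4,interpolation=cv2.INTER_CUBIC))
E
```

```text
(no output)
```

View pics/z9b.png

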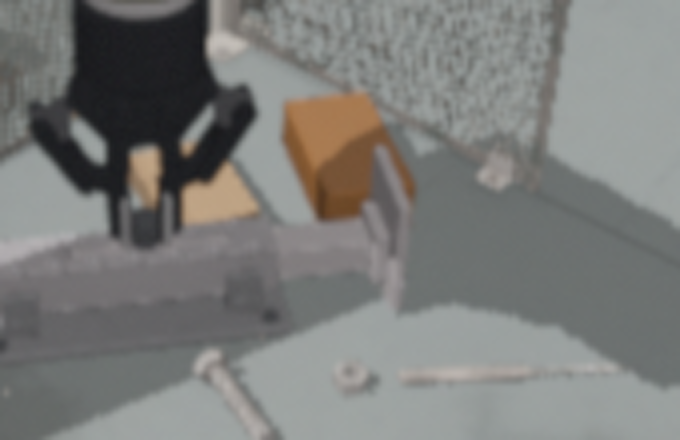

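```bash
cat >> h.py <<'E'
th=np.radians(-38.7); AX=np.array([np.cos(th),np.sin(th)]); AY=np.array([-np.sin(th),np.cos(th)])
B0=np.array([.4838,.1140])  # button start; length_stop origin is 45 mm further
def stop(p): d=np.array(p)[:2]-B0; return np.round(np.array([d@AX-.045,d@AY])*1000,1)
E
python3 - <<'E'
from h import *
Z=lambda x,y,z:stop(atz('scene',220+x/4,190+y/4,z))
for c in ((285,105),(362,95),(412,180),(322,193)): print('block',Z(*c,.036))
print('blockbase near',Z(322,217,0))
for c in ((375,148),(402,215)): print('plate top',Z(*c,.086))
print('plate bottom near',Z(398,312,.006))
Z=lambda x,y,z:stop(atz('scene',220+x/4,190+y/4,z))
for c in ((352,377),): print('nut',Z(*c,.006))
E
```

```text
block [117.4 152.2]
block [173.4 156.6]
block [183.1  57.5]
block [122.   52.6]
blockbase near [128.1  71.5]
plate top [147.8  30.3]
plate top [147.8 -35.4]
plate bottom near [152.9 -32. ]
nut [112.3 -81.9]
```

Request:
{"fn": "carry_out", "kwargs": {
  "commands": [
    {"hand":0,"dx":0,"dy":-0.003,"dz":0,"roll":0},
    {"hand":0,"dx":0,"dy":-0.005,"dz":0,"roll":0},
    {"hand":0,"dx":0,"dy":-0.005,"dz":-0.001,"roll":0},
    {"hand":0,"dx":0,"dy":-0.005,"dz":-0.002,"roll":0},
    {"hand":0,"dx":0,"dy":-0.005,"dz":-0.003,"roll":0}
  ],
  "newtons": 30
}}

```text
time: 7.65
tool_pos: [0.5221, 0.0826, 0.0801]
eef_rot: [-0.433, 0.901, -0.0, 0.001]
contact_force: [-0.0, 2.4, -1.7]
gripper_width: 0.192
```

Request:
{"fn": "carry_out", "kwargs": {
  "commands": [
    {"hand":0.28,"dx":0,"dy":0,"dz":0,"roll":0},
    {"hand":0.28,"dx":0,"dy":0,"dz":0,"roll":0},
    {"hand":0.28,"dx":0,"dy":0,"dz":-0.001,"roll":0},
    {"hand":0.28,"dx":0,"dy":0,"dz":-0.002,"roll":0}
  ]
}}

```text
time: 8.05
tool_pos: [0.5215, 0.0822, 0.0806]
eef_rot: [-0.433, 0.901, -0.0, -0.0]
contact_force: [0.1, -0.5, 0.2]
gripper_width: 0.282
```

```bash
python3 - <<'E'
from h import *
plan([.4835,.1142,.083],141.4)
im=snap('wrist','w10.png')
plan([.4835,.1142,.083],141.4)
E
```

```text
t 8.05 tcp [0.5215 0.0822 0.0806] yaw 141.3 zax [-0. -0. -1.] F [ 0.1 -0.5  0.2] w 0.282
delta mm [-1.2 49.7 -2.4] roll -0.1
t 8.1 tcp [0.5216 0.0822 0.0808] yaw 141.3 zax [ 0. -0. -1.] F [-0.   0.5  0.1] w 0.278
delta mm [-1.1 49.8 -2.2] roll -0.1
```

View pics/w10.png

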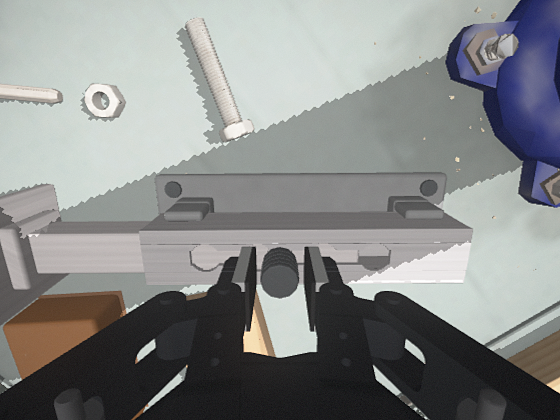

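Request:
{"fn": "carry_out", "kwargs": {
  "commands": [
    {"hand":0.28,"dx":0,"dy":-0.002,"dz":0,"roll":0},
    {"hand":0.28,"dx":0,"dy":-0.004,"dz":0,"roll":0},
    {"hand":0.28,"dx":0,"dy":-0.006,"dz":0,"roll":0},
    {"hand":0.28,"dx":0,"dy":-0.008,"dz":0,"roll":0},
    {"hand":0.28,"dx":0,"dy":-0.008,"dz":0,"roll":0}
  ]
}}

```text
time: 8.6
tool_pos: [0.5273, 0.0777, 0.0805]
eef_rot: [-0.433, 0.901, 0.001, -0.001]
contact_force: [-2.7, 2.1, 3.2]
gripper_width: 0.278
```

Request:
{"fn": "carry_out", "kwargs": {
  "commands": [
    {"hand":0.28,"dx":0,"dy":-0.001,"dz":0,"roll":0},
    {"hand":0.28,"dx":0,"dy":-0.002,"dz":0,"roll":0},
    {"hand":0.28,"dx":0,"dy":-0.003,"dz":0,"roll":0},
    {"hand":0.28,"dx":0,"dy":-0.003,"dz":0,"roll":0}
  ]
}}

```text
time: 9.0
tool_pos: [0.5296, 0.0758, 0.0805]
eef_rot: [-0.433, 0.901, 0.001, -0.001]
contact_force: [-2.6, 3.6, 2.9]
gripper_width: 0.283
```

```bash
python3 - <<'E'
from h import *
plan([.4835,.1142,.083],141.4)
im=snap('wrist','w11.png')
E
```

```text
t 9.0 tcp [0.5296 0.0758 0.0805] yaw 141.31 zax [-0.002  0.001 -1.   ] F [-2.6  3.6  2.9] w 0.283
delta mm [-1.1 60.  -2.4] roll -0.09
```

View pics/w11.png

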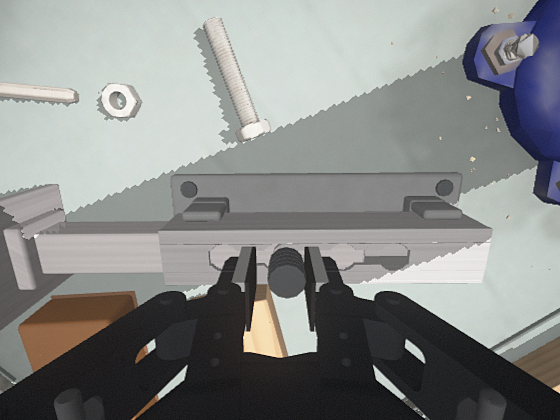

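Request:
{"fn": "carry_out", "kwargs": {
  "commands": [
    {"hand":0.28,"dx":0,"dy":-0.001,"dz":0,"roll":0},
    {"hand":0.28,"dx":0,"dy":-0.002,"dz":0,"roll":0},
    {"hand":0.28,"dx":0,"dy":-0.003,"dz":0,"roll":0},
    {"hand":0.28,"dx":0,"dy":-0.003,"dz":0,"roll":0}
  ]
}}

```text
time: 9.45
tool_pos: [0.5321, 0.0739, 0.0806]
eef_rot: [-0.433, 0.901, 0.001, -0.0]
contact_force: [-3.3, 3.4, 3.4]
gripper_width: 0.277
```

Request:
{"fn": "carry_out", "kwargs": {
  "commands": [
    {"hand":0.28,"dx":0,"dy":-0.001,"dz":0,"roll":0},
    {"hand":0.28,"dx":0,"dy":-0.001,"dz":0,"roll":0}
  ]
}}

```text
time: 9.65
tool_pos: [0.533, 0.073, 0.0804]
eef_rot: [-0.433, 0.901, 0.0, -0.0]
contact_force: [-3.2, 2.8, 2.0]
gripper_width: 0.283
```

Request:
{"fn": "carry_out", "kwargs": {
  "commands": [
    {"hand":0.28,"dx":0,"dy":-0.001,"dz":0,"roll":0},
    {"hand":0.28,"dx":0,"dy":-0.001,"dz":0,"roll":0}
  ]
}}

```text
time: 9.85
tool_pos: [0.534, 0.0723, 0.0805]
eef_rot: [-0.433, 0.901, 0.0, -0.0]
contact_force: [-2.8, 2.1, 1.0]
gripper_width: 0.278
```

```bash
python3 - <<'E'
from h import *
plan([.4835,.1142,.083],141.4)
im=snap('wrist','w12.png')
E
```

```text
t 9.85 tcp [0.534  0.0723 0.0805] yaw 141.3 zax [-0.  0. -1.] F [-2.8  2.1  1. ] w 0.278
delta mm [-1.2 65.6 -2.5] roll -0.1
```

View pics/w12.png

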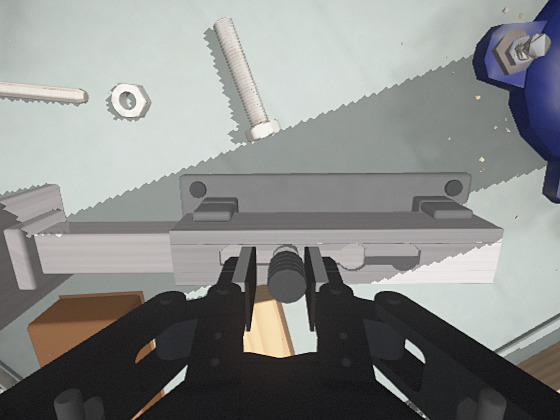

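The stem and shoulder show again above the grip at (288,248), and the vertical force has dropped. It looks popped, so I'll open the fingers and look.

Request:
{"fn": "carry_out", "kwargs": {
  "commands": [
    {"hand":0.5,"dx":0,"dy":0,"dz":0,"roll":0},
    {"hand":0.7,"dx":0,"dy":0,"dz":0,"roll":0},
    {"hand":0.7,"dx":0,"dy":-0.002,"dz":0,"roll":0},
    {"hand":0.7,"dx":0,"dy":-0.003,"dz":0,"roll":0}
  ]
}}

```text
time: 10.3
tool_pos: [0.5368, 0.0701, 0.0807]
eef_rot: [-0.433, 0.901, -0.0, 0.0]
contact_force: [-0.7, -0.5, -0.1]
gripper_width: 0.703
```

```bash
python3 - <<'E'
from h import *
plan([.4835,.1142,.083],141.4)
im=snap('wrist','w13.png')
a=snap('side','s13.png')[190:290,220:360]
b=snap('scene','sc13.png')[200:290,220:346]
cv2.imwrite('pics/z13.png',cv2.resize(a[:,:,::-1],None,fx=5,fy=5,interpolation=cv2.INTER_CUBIC))
E
```

```text
t 10.3 tcp [0.5368 0.0701 0.0807] yaw 141.3 zax [ 0.001 -0.    -1.   ] F [-0.7 -0.5 -0.1] w 0.703
delta mm [-1.1 69.2 -2.4] roll -0.1
```

View pics/w13.png

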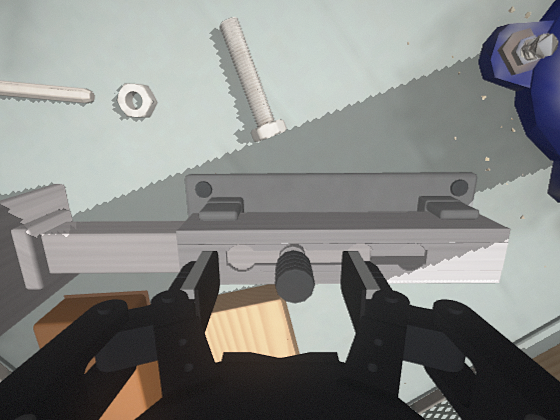

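View pics/z13.png

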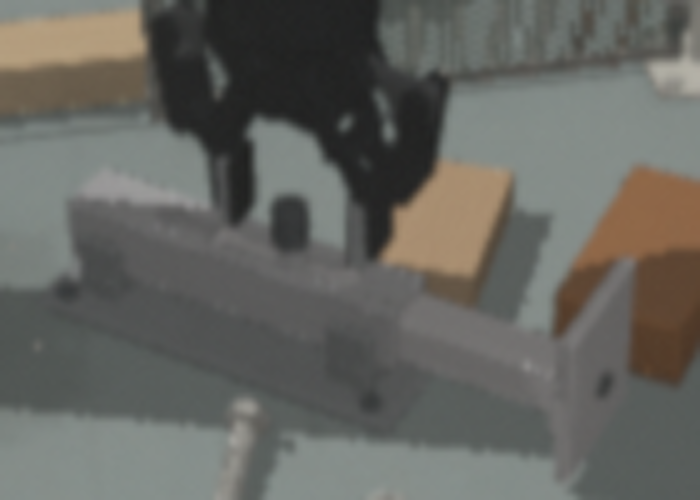

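The button stands up in the third hole. The fourth hole shows to its left at (240,258), and the second and first to its right at (355,257) and (410,258). Next I'll go over to the outside of the end plate.

```bash
python3 - <<'E'
from h import *
print(read_state()['qpos'].round(2))
w=lambda x:list(B0+AX*(x+.045))
print(w(.171)); plan(w(.216)+[.14],141.4)
E
```

```text
[-0.09  0.55  1.56 -0.    1.03 -2.55]
[np.float64(0.6523729679850793), np.float64(-0.021052413768512343)]
t 10.45 tcp [0.5365 0.0702 0.0806] yaw 141.3 zax [ 0. -0. -1.] F [-0.7  0.2  0. ] w 0.699
delta mm [  -1.2 -192.5  -59.3] roll -0.1
```

Request:
{"fn": "carry_out", "kwargs": {
  "commands": [
    {"hand":0.7,"dx":0,"dy":0,"dz":-0.03,"roll":0},
    {"hand":0.7,"dx":0,"dy":0,"dz":-0.06,"roll":0},
    {"hand":0.5,"dx":0,"dy":-0.02,"dz":-0.075,"roll":0},
    {"hand":0.2,"dx":0,"dy":-0.06,"dz":-0.075,"roll":0},
    {"hand":0,"dx":0,"dy":-0.1,"dz":-0.075,"roll":0}
  ]
}}

```text
time: 10.95
tool_pos: [0.6154, 0.0074, 0.1566]
eef_rot: [-0.433, 0.901, -0.0, 0.001]
contact_force: [0.0, 0.3, 0.4]
gripper_width: 0.192
```

```bash
python3 - <<'E'
from h import *
w=lambda x:list(B0+AX*(x+.045))
i=camera_info('wrist');snap('wrist','w14.png');np.save('i14.npy',i,allow_pickle=True)
plan(w(.216)+[.14],141.4)
print([ (np.round(d['box']),d['conf']) for d in find_in('plate_push','wrist')])
E
```

```text
t 11.0 tcp [0.6193 0.0031 0.1558] yaw 141.16 zax [ 0.004 -0.002 -1.   ] F [-1.3 -4.2 -0.7] w 0.106
delta mm [ -2.1 -85.8  16.2] roll -0.24
[(array([207., 166., 470., 272.]), 0.96)]
```

View pics/w14.png

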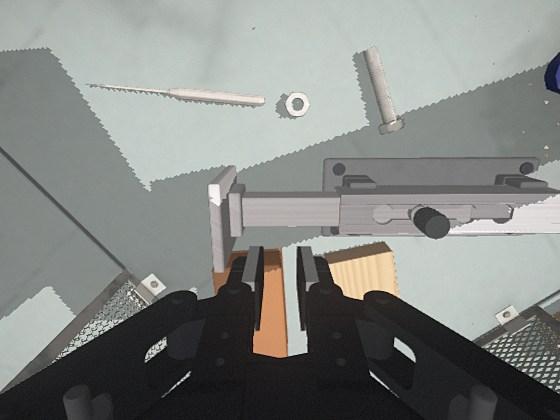

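```bash
python3 - <<'E'
from h import *
i=np.load('i14.npy',allow_pickle=True).item()
for c in ((209,184),(213,271)): print(stop(atz('wrist',*c,.086,i)))
print(stop(read_state()['tool_pos']),read_state()['qpos'].round(2))
E
```

```text
[169.8 -30.4]
[170.9  30.9]
[127.3  -1.8] [-0.18  0.57  1.25 -0.    1.32 -2.65]
```

Request:
{"fn": "carry_out", "kwargs": {
  "commands": [
    {"hand":0,"dx":0,"dy":-0.04,"dz":0,"roll":0},
    {"hand":0,"dx":-0.001,"dy":-0.08,"dz":0,"roll":0},
    {"hand":0,"dx":-0.001,"dy":-0.09,"dz":0,"roll":0},
    {"hand":0,"dx":-0.001,"dy":-0.09,"dz":0.02,"roll":0},
    {"hand":0,"dx":-0.001,"dy":-0.09,"dz":0.02,"roll":0}
  ]
}}

```text
time: 11.55
tool_pos: [0.6838, -0.047, 0.1328]
eef_rot: [-0.433, 0.901, 0.002, -0.002]
contact_force: [-1.2, -0.1, -0.4]
gripper_width: 0.002
```

```bash
python3 - <<'E'
from h import *
s=read_state();print(stop(s['tool_pos']),s['tool_pos'],s['qpos'].round(2),s['gripper_width'])
snap('wrist','w15.png')
a=snap('side','s15.png')[180:290,240:380]
cv2.imwrite('pics/z15.png',cv2.resize(a[:,:,::-1],None,fx=5,fy=5,interpolation=cv2.INTER_CUBIC))
E
```

```text
[211.8  -0.6] [ 0.68381539 -0.04700107  0.13283615] [-0.24  0.71  1.04  0.    1.39 -2.71] 0.0015558172650431156
```

View pics/w15.png

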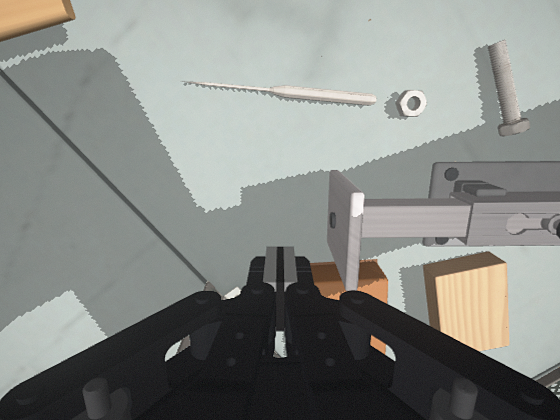

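View pics/z15.png

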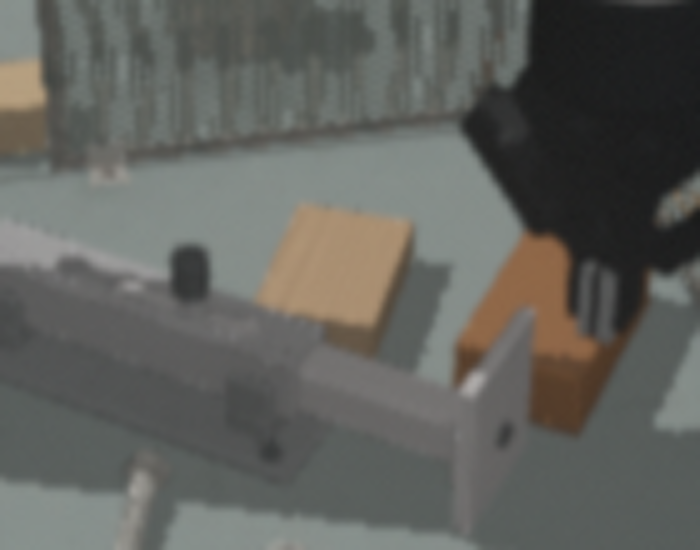

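Request:
{"fn": "carry_out", "kwargs": {
  "commands": [
    {"hand":0,"dx":0,"dy":0,"dz":0.025,"roll":0},
    {"hand":0,"dx":0,"dy":0.003,"dz":0.05,"roll":0},
    {"hand":0,"dx":0,"dy":0.006,"dz":0.051,"roll":0},
    {"hand":0,"dx":0,"dy":0.01,"dz":0.051,"roll":0},
    {"hand":0,"dx":0,"dy":0.01,"dz":0.051,"roll":0}
  ]
}}

```text
time: 12.15
tool_pos: [0.6779, -0.0409, 0.0867]
eef_rot: [-0.433, 0.901, -0.001, 0.001]
contact_force: [0.4, -0.1, 0.5]
gripper_width: 0.004
```

Request:
{"fn": "carry_out", "kwargs": {
  "commands": [
    {"hand":0,"dx":0,"dy":0.002,"dz":0,"roll":0},
    {"hand":0,"dx":0,"dy":0.004,"dz":0,"roll":0},
    {"hand":0,"dx":0,"dy":0.006,"dz":0,"roll":0},
    {"hand":0,"dx":0,"dy":0.006,"dz":0,"roll":0}
  ]
}}

```text
time: 12.55
tool_pos: [0.6727, -0.0375, 0.0848]
eef_rot: [-0.433, 0.901, -0.0, 0.0]
contact_force: [-1.1, -0.3, -0.1]
gripper_width: 0.002
```

```bash
python3 - <<'E'
from h import *
s=read_state();print(stop(s['tool_pos']),s['tool_pos'],s['contact_force'])
snap('wrist','w16.png')
a=snap('side','s16.png')[180:290,240:380]
cv2.imwrite('pics/z16.png',cv2.resize(a[:,:,::-1],None,fx=5,fy=5,interpolation=cv2.INTER_CUBIC))
E
```

```text
[ 1.971e+02 -1.000e-01] [ 0.67269504 -0.03746086  0.08481814] [-1.05642911 -0.25758287 -0.06717148]
```

View pics/w16.png

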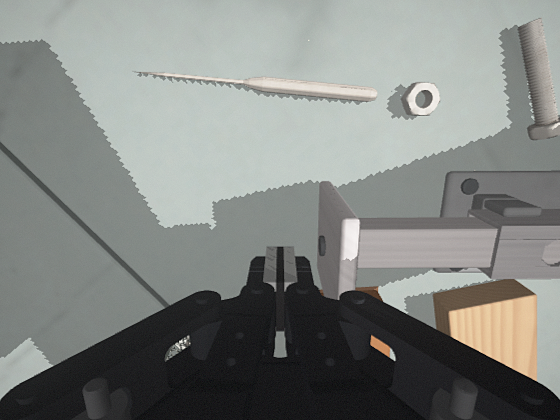

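View pics/z16.png

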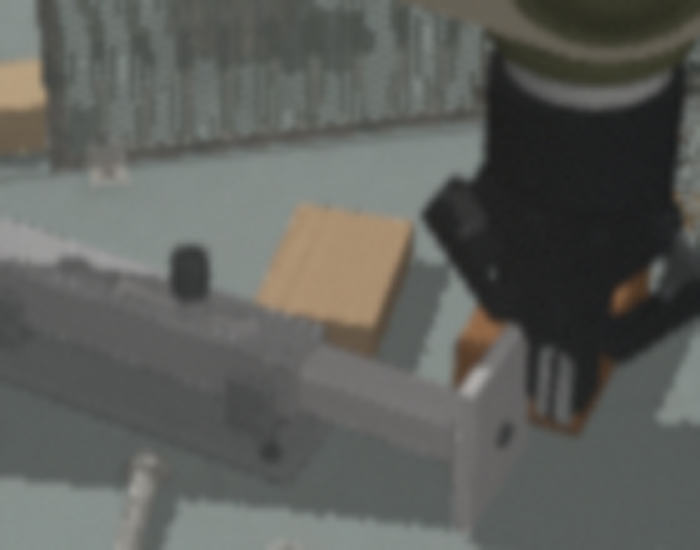

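Request:
{"fn": "carry_out", "kwargs": {
  "commands": [
    {"hand":0,"dx":0,"dy":0.001,"dz":0,"roll":0},
    {"hand":0,"dx":0,"dy":0.002,"dz":0,"roll":0},
    {"hand":0,"dx":0,"dy":0.003,"dz":0,"roll":0},
    {"hand":0,"dx":0,"dy":0.004,"dz":0,"roll":0},
    {"hand":0,"dx":0,"dy":0.004,"dz":0,"roll":0}
  ]
}}

```text
time: 13.15
tool_pos: [0.6696, -0.035, 0.0846]
eef_rot: [-0.433, 0.901, 0.0, -0.0]
contact_force: [-0.3, -0.6, 0.4]
gripper_width: -0.003
```

Request:
{"fn": "carry_out", "kwargs": {
  "commands": [
    {"hand":0,"dx":0,"dy":0.001,"dz":0,"roll":0},
    {"hand":0,"dx":0,"dy":0.002,"dz":0,"roll":0},
    {"hand":0,"dx":0,"dy":0.003,"dz":0,"roll":0},
    {"hand":0,"dx":0,"dy":0.003,"dz":0,"roll":0}
  ]
}}

```text
time: 13.55
tool_pos: [0.6673, -0.0331, 0.0846]
eef_rot: [-0.433, 0.901, -0.0, -0.0]
contact_force: [0.3, 0.6, -0.1]
gripper_width: -0.002
```

Request:
{"fn": "carry_out", "kwargs": {
  "commands": [
    {"hand":0,"dx":0,"dy":0.001,"dz":0,"roll":0},
    {"hand":0,"dx":0,"dy":0.002,"dz":0,"roll":0},
    {"hand":0,"dx":0,"dy":0.002,"dz":0,"roll":0}
  ]
}}

```text
time: 13.85
tool_pos: [0.6657, -0.0319, 0.0846]
eef_rot: [-0.433, 0.901, 0.0, -0.0]
contact_force: [0.4, -0.3, -0.2]
gripper_width: -0.0
```

Request:
{"fn": "carry_out", "kwargs": {
  "commands": [
    {"hand":0,"dx":0,"dy":0.001,"dz":0,"roll":0},
    {"hand":0,"dx":0,"dy":0.002,"dz":0,"roll":0},
    {"hand":0,"dx":0,"dy":0.002,"dz":0,"roll":0}
  ]
}}

```text
time: 14.15
tool_pos: [0.6641, -0.0306, 0.0846]
eef_rot: [-0.433, 0.901, 0.0, -0.0]
contact_force: [0.3, 0.8, -0.4]
gripper_width: -0.001
```

Request:
{"fn": "carry_out", "kwargs": {
  "commands": [
    {"hand":0,"dx":0,"dy":0.001,"dz":0,"roll":0},
    {"hand":0,"dx":0,"dy":0.001,"dz":0,"roll":0}
  ]
}}

```text
time: 14.35
tool_pos: [0.6634, -0.03, 0.0846]
eef_rot: [-0.433, 0.901, 0.0, -0.0]
contact_force: [-0.7, -0.1, -0.3]
gripper_width: 0.001
```

```bash
python3 - <<'E'
from h import *
s=read_state();print(stop(s['tool_pos']),s['tool_pos'],s['contact_force'])
snap('wrist','w17.png')
E
```

```text
[ 1.852e+02 -1.000e-01] [ 0.66338666 -0.03001198  0.08460522] [-0.6515482  -0.05428183 -0.33082472]
```

View pics/w17.png

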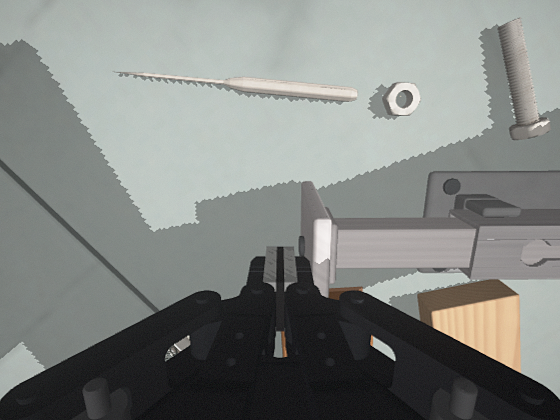

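Request:
{"fn": "carry_out", "kwargs": {
  "commands": [
    {"hand":0,"dx":0,"dy":0.001,"dz":0,"roll":0},
    {"hand":0,"dx":0,"dy":0.0015,"dz":0,"roll":0},
    {"hand":0,"dx":0,"dy":0.0015,"dz":0,"roll":0}
  ]
}}

```text
time: 14.7
tool_pos: [0.6627, -0.0295, 0.0846]
eef_rot: [-0.433, 0.901, -0.0, 0.0]
contact_force: [4.0, -2.4, -1.5]
gripper_width: 0.001
```

Request:
{"fn": "carry_out", "kwargs": {
  "commands": [
    {"hand":0,"dx":0,"dy":0.001,"dz":0,"roll":0},
    {"hand":0,"dx":0,"dy":0.001,"dz":0,"roll":0}
  ]
}}

```text
time: 14.9
tool_pos: [0.6616, -0.0287, 0.0846]
eef_rot: [-0.433, 0.901, -0.0, 0.0]
contact_force: [4.0, -2.2, -1.6]
gripper_width: -0.004
```

Request:
{"fn": "carry_out", "kwargs": {
  "commands": [
    {"hand":0,"dx":0,"dy":0.001,"dz":0,"roll":0},
    {"hand":0,"dx":0,"dy":0.001,"dz":0,"roll":0}
  ]
}}

```text
time: 15.1
tool_pos: [0.6615, -0.0285, 0.0847]
eef_rot: [-0.433, 0.901, -0.001, 0.001]
contact_force: [6.3, -4.2, -2.9]
gripper_width: -0.001
```

Request:
{"fn": "carry_out", "kwargs": {
  "commands": [
    {"hand":0,"dx":0,"dy":0.001,"dz":0,"roll":0},
    {"hand":0,"dx":0,"dy":0.001,"dz":0,"roll":0},
    {"hand":0,"dx":0,"dy":0.001,"dz":0,"roll":0}
  ]
}}

```text
time: 15.4
tool_pos: [0.6614, -0.0285, 0.0847]
eef_rot: [-0.433, 0.902, -0.002, 0.001]
contact_force: [9.4, -6.4, -4.8]
gripper_width: -0.002
```

```bash
python3 - <<'E'
from h import *
s=read_state();print(stop(s['tool_pos']),s['tool_pos'],s['contact_force'])
snap('wrist','w18.png')
a=snap('side','s18.png')[180:290,240:380]
cv2.imwrite('pics/z18.png',cv2.resize(a[:,:,::-1],None,fx=5,fy=5,interpolation=cv2.INTER_CUBIC))
E
```

```text
[182.7  -0.2] [ 0.6613591  -0.02848733  0.08473071] [ 9.40257336 -6.40605083 -4.81208011]
```

View pics/z18.png

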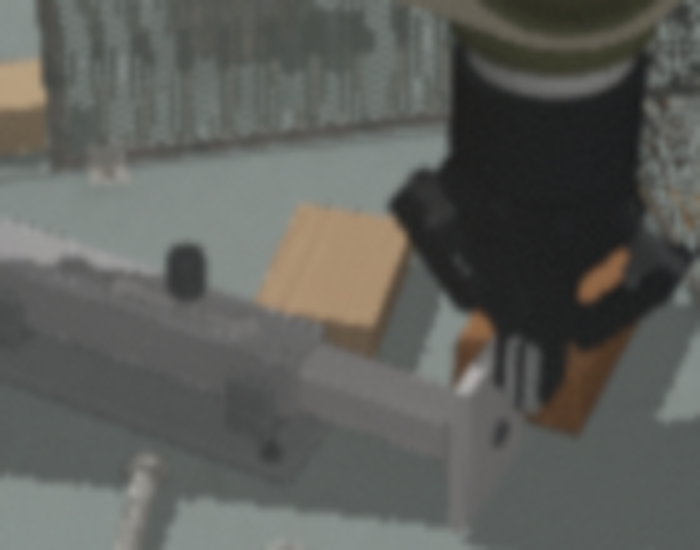

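The plate holds at about 11 N with no further travel, and the button is still up. I'll back away and check.

Request:
{"fn": "carry_out", "kwargs": {
  "commands": [
    {"hand":0,"dx":0,"dy":-0.005,"dz":0,"roll":0},
    {"hand":0,"dx":0,"dy":-0.02,"dz":0,"roll":0},
    {"hand":0,"dx":0,"dy":-0.035,"dz":0,"roll":0},
    {"hand":0,"dx":0,"dy":-0.035,"dz":-0.04,"roll":0},
    {"hand":0,"dx":0,"dy":-0.035,"dz":-0.08,"roll":0}
  ]
}}

```text
time: 16.0
tool_pos: [0.6864, -0.0489, 0.1642]
eef_rot: [-0.433, 0.901, 0.002, -0.002]
contact_force: [0.5, 0.3, 0.7]
gripper_width: 0.007
```

Request:
{"fn": "carry_out", "kwargs": {
  "commands": [
    {"hand":0,"dx":0,"dy":0.04,"dz":-0.03,"roll":0},
    {"hand":0,"dx":0,"dy":0.08,"dz":-0.03,"roll":0},
    {"hand":0,"dx":0,"dy":0.11,"dz":-0.03,"roll":0},
    {"hand":0,"dx":0,"dy":0.11,"dz":-0.03,"roll":0}
  ]
}}

```text
time: 16.4
tool_pos: [0.5986, 0.0223, 0.1954]
eef_rot: [-0.434, 0.901, 0.001, -0.001]
contact_force: [0.4, -1.2, -1.0]
gripper_width: -0.003
```

```bash
python3 - <<'E'
from h import *
s=read_state();print(s['time'],s['tool_pos'],s['contact_force'])
i=camera_info('wrist');a=snap('wrist','w19.png');np.save('i19.npy',i,allow_pickle=True)
E
```

```text
16.4 [0.59856745 0.02228663 0.19536265] [ 0.36025202 -1.16875626 -0.97138108]
```

View pics/w19.png

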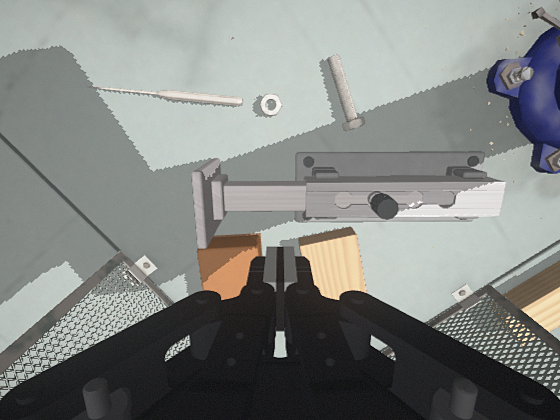

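The picture shows the button upright at (382,204), the fourth hole to its left at (342,199), and the second and first to its right at (417,199) and (448,199). The bystanders are unmoved and the gripper is clear of everything.

```bash
python3 - <<'E'
from h import *
print(job_done()); print(read_state()['time'])
E
```

```text
the job is handed in; nothing more can be done
None
the job is handed in; nothing more can be done
```

The length stop is let out by two holes, its button is up through the third hole, and the job is handed in. No verdict was reported.

- **Slide:** I gripped the button, pressed it down about 6.5 mm (about 9 N) and slid the tube out about 49 mm, past the second hole. I then let the button up under the wall and nudged it along with one finger until it popped up.
- **Push test:** With the closed fingers I pushed the outside of the end plate back towards the tube. It took up its play of about 1–2 mm, then held at about 11 N with no further travel.
- **Last checks:** The final wrist picture shows the button upright, with the fourth hole beyond it and the second and first behind it. The bystanders look unmoved, and the gripper was clear of everything by about 16 s.
- **Not measured:** I judged the button's height and the tube's exact position from pictures and forces, not from joint values. My picture estimate of the third hole's position was 60–62 mm.
- **Hiccup:** Two move calls were refused for missing fields before I gave every field. They moved nothing.

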